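# Unlock the medicine box and hold the key turned

## Robot

A 6-joint arm with a two-finger parallel gripper is mounted at the origin on the work surface. World frame = base frame: x ahead of the robot, y to its left, z up, the work surface at z = 0. Lengths are in m, angles in rad, forces in N, time in s.
With the tool pointing down it reaches from about 0.4 to 0.825 m from the base axis. Payload 7 kg.
Tool frame: the origin (TCP) lies between the finger pads; the fingertips stand 17 mm ahead of it and the grasp point (between the pads) lies 2 mm behind it; x points along the fingers, z is the direction in which the jaws open and shut, and the axes are right-handed (so a half turn about x gives the same grasp; the last joint's range is limited). The gripper opens to 88 mm and grips with 3 to 60 N. Pads are 19 mm wide; open, the fingers measure 130 mm over their backs; the gripper's body (78 mm by 193 mm) begins 47 mm behind the grasp point.
Start: joints at [1.554, 0.359, 0.012, 0, -1.224, -0.288], TCP at [0.203, 0.644, 0.244] pointing down, gripper open.
Joint ranges: [-3.07, 3.07], [-1.43, 2.12], [-1.02, 1.25], [-3.03, 1.67], [-3.05, -0], [-3.03, 3.03]. Speed limits (rad/s): [2.39, 2.39, 3.01, 3.14, 3.14, 3.14].

## Interface

Orientations are given as [roll, pitch, yaw] about the fixed x, y, z axes, in that order (R = Rz(yaw) Ry(pitch) Rx(roll)).
In Python, from station import * gives the robot as it stands.
- The arm moves only by the tool step_arm, never from a script. Its argument "deltas" is a list of rows, each a list of 5 numbers: the shift along the tool's x, y, z in cm, then the turn about the tool's x in degrees, then the closure, from 0 (fully open) to 1 (shut). In form: [[dx, dy, dz, roll, fingers], ...]. A call has exactly 10 rows; each row is the pose to reach, as a shift and turn from the pose commanded when the call began, along the tool's axes at that moment; what a row does not reach only later rows make up. A row lasts 1/12 s, in which the tool goes at most 41.7 mm and 7.16 degrees, less where a joint would pass 70% of its speed; a pose out of reach is approached as far as the arm can. A call with a gripper value outside its range is refused whole. The fingers move at their own pace and stop on an object; "squeeze" is the grip in N (left out, the last holds). Time passes only in rows, so rows that repeat a pose let the fingers close, or fill a call up. It gives the time, the measured TCP pose, the force and the opening at its end, in the units of the state.
- get_state(): the state, without advancing time (a new reading comes with each control period).
- grab_frame(name): name is "side" or "top"; returns a dict with "pixels" (384x512x3 uint8, red, green, blue), "range_z" (384x512 float32, m along the optical axis (not along the pixel's ray), 0 where there is no reading), "fx", "fy", "cx", "cy" (pixels), "view" (4x4, takes a point from world to camera coordinates). Camera axes: x right, y down, z forward; pixel columns grow to the right and rows downward; lengths in m; the calibration is good to about 2 mm. A picture is of the moment at which its call begins.
- job_done(): hands the job in, once; it reports no verdict.
Trained networks look in the newest picture that a camera, given by its name, has taken for a name from the list of things; names that differ only in an ending like _2 or _b are one class to them, and where a whole thing is asked for, a point or a joint stands for the part that bears it (a point fixed in the world has none). Each returns a list of dicts, best first, with "conf" (0 to 1); they miss things now and then, are a little off and sometimes report something else, mostly with a low value. They report only what shows in the picture. A call takes as long as a camera call.
- boxes_of(thing, camera): "extent" ([left, top, right, bottom] in pixels, round what is visible of it).
- masks_of(thing, camera): "mask" (384x512 bool, what is visible of it) and "extent" ([left, top, right, bottom] in pixels, round what is visible of it).
The state is a dict: "t": time; "q": joint angles; "qd": joint speeds; "joint_efforts": joint torques, N m; "eef_pos": TCP position; "ee_rot": TCP orientation; "force": force on the tool from outside, world axes, zero at the start; "moment": the same for the moment, N m; "width": finger opening in m.
Only numpy, scipy, OpenCV 4.12 (cv2) and the standard library are available. Lean on these libraries where they do the work, as an engineer would, in place of code of your own. Each camera call takes 0.05 s, during which the arm holds its last target.

## Task

Take the key with the square bow out of the clear caddy, put it into the lock on top of the white medicine box and work it down past the sticky pins until it is fully home. Then turn it a quarter turn clockwise, seen from above, and finish still gripping it and holding it turned against the lock's return spring, so that I can lift the lid. Leave the round-bow key in its slot and do not disturb the canister, the teether or the sippy lid.

Things in the scene. Friction and masses are not known exactly. Their poses are not given: they have to be found in the camera images.
- key: Steel key to use, loose, 50 g, 72 mm tall, standing bow up in a caddy slot. Origin: lowest point of the blade tip; z runs up to the bow. Bow: square-cornered plate 10 mm thick (x), 36 wide (y), z 40 to 72 mm; grip it across the 10 mm. Round neck 6 mm in diameter, z 14 to 40. Flat blade, round-nosed, 6 mm thick (x), 20 wide (y), z 0 to 14. A half turn about z changes nothing.
- round_key: Another key, to be left alone, in the caddy's other slot: same height and origin, but its bow is a round disc 36 mm across and 10 mm thick, and its blade stays 20 mm wide all the way up (it cannot turn in this lock).
- caddy: Clear acrylic block on a white foot, fixed, 54 (x) by 134 (y) by 34 mm high. Origin: centre of its underside, z up. Two slots, centred 40 mm either side of the origin along y, each 7.6 (x) by 21.6 (y) mm, 24 mm deep, floor 10 mm above the dresser. The keys stand in them, either in either, with their x along the caddy's x.
- lockbox: White steel medicine box, grey lid inlay, fixed, 160 (x) by 180 (y) mm, flat top 70 mm above the dresser (inlay 1.5 mm more). Origin: on the dresser, straight under the lock's axis; the box reaches 45 mm in front of it (-x), 115 mm behind (+x), 90 mm to each side; z up. The lock is a 60 mm square steel plate flush in the top, its keyway slot in the middle, leading straight down.
- keyway (a point): Mouth of the keyway: slot centre, level with the box top, on the axis the key turns about; axes as the box. Slot 8 mm (box x) by 22 mm (box y), chamfered; the key enters down, its x along box x, either way round. Sticky pins 13 to 22 mm down resist a straight push with 10 to 15 N, but only 3 to 4 N if the key is twisted 5 deg to and fro each mm. Home: tip 26 mm down, on the floor. Turns only past 22.
- plug (a joint): Angle of the lock's plug, the turning part with the same slot below the 8 mm lock plate, rad: 0 = aligned for putting the key in, growing clockwise seen from above, stop at 1.57. A spring always pulls it back to 0 with 0.04 to 0.10 N m. The blade's play in the plug makes it lag the key by about 0.1 rad.
- canister: Small closed white ceramic canister with a knobbed lid, 72 mm across, 80 mm tall; loose, to be left alone. Origin: centre of its underside.
- teether: Green hard silicone ring, 68 mm across, 12 mm thick, lying flat; loose, to be left alone. Origin: centre of its underside.
- sippy_lid: Stainless steel sippy lid, 72 mm across, 31 mm tall with its spout, lying spout up; loose, to be left alone. Origin: centre of its underside.

How it is judged:
By the outcome, as a careful person would: the job done as asked, in the order asked, and still so for the second after the job is handed in, while the arm keeps its last pose, push and grip.
It also fails if it takes over 64 s, if anything falls off the work surface, if the arm or the gripper's body presses on something with over 40 N, if the wrist force passes 120 N, or if a joint passes its speed limit or range.

## Working session

There is one attempt and no reset: what is moved stays moved. The work goes in short steps, Python scripts to look and compute and a tool call to move; the robot and the scene stay as the last step left them, time stands still between calls to the robot, and variables do not carry over. Pictures are saved under pics/ and viewed, and the job is handed in when it is done.

Besides the shell and the picture viewer there is one more tool, called after "Request:" by a JSON object that holds its "name" and its "arguments". step_arm: Moves the arm, as the interface text tells. Its arguments: {"type":"object","properties":{"deltas":{"type":"array"},"squeeze":{"type":"number"}},"required":["deltas"]}

```bash
ls; mkdir -p pics; python3 - <<'E'
from station import *
import cv2,numpy as np
s=get_state();print({k:np.round(v,4).tolist() for k,v in s.items()})
for n in("side","top"):
    f=grab_frame(n);cv2.imwrite(f"pics/{n}0.png",f["pixels"][:,:,::-1])
    print(n,f["fx"],f["fy"],f["cx"],f["cy"],np.round(f["view"],4).tolist())
    for t in("key","round_key","caddy","lockbox","keyway","canister","teether","sippy_lid"):
        print(t,[(np.round(b["extent"]).tolist(),round(b["conf"],2)) for b in boxes_of(t,n)[:3]])
E
```

```text
pics
{'t': 0.0, 'q': [1.5541, 0.3594, 0.011, -0.0004, -1.2241, -0.2881], 'qd': [-0.0004, 0.0008, -0.0005, -0.0012, 0.0004, 0.0011], 'joint_efforts': [0.0019, -58.2718, 29.3037, 6.9967, 0.0068, -0.0002], 'eef_pos': [0.2025, 0.6434, 0.2426], 'ee_rot': [0.0923, 1.5691, -1.7834], 'force': [0.5233, 0.9945, -0.3522], 'moment': [0.0392, 0.0129, -0.0313], 'width': 0.0878}
side 438.1215439001838 438.1215439001838 255.0426190832703 189.81977933209612 [[0.7867, -0.6168, -0.0243, -0.5203], [-0.3187, -0.3722, -0.8717, 0.2125], [0.5286, 0.6935, -0.4894, 0.8005], [0.0, 0.0, 0.0, 1.0]]
key [([268.0, 197.0, 281.0, 222.0], 0.78), ([141.0, 225.0, 173.0, 243.0], 0.54)]
round_key [([242.0, 188.0, 254.0, 214.0], 0.53)]
caddy [([235.0, 206.0, 290.0, 243.0], 0.74)]
lockbox [([145.0, 144.0, 226.0, 204.0], 0.84)]
keyway [([144.0, 142.0, 233.0, 202.0], 0.58)]
canister [([290.0, 158.0, 317.0, 192.0], 0.82)]
teether [([141.0, 221.0, 173.0, 244.0], 0.76)]
sippy_lid [([332.0, 278.0, 377.0, 310.0], 0.75)]
top 423.25034325671993 423.25034325671993 259.2581124145474 188.66223589156334 [[-0.0133, -0.9999, -0.0057, -0.0685], [-0.9912, 0.014, -0.1315, 0.5901], [0.1316, 0.0039, -0.9913, 1.1025], [0.0, 0.0, 0.0, 1.0]]
key [([291.0, 190.0, 307.0, 196.0], 0.57)]
round_key []
caddy [([260.0, 185.0, 310.0, 210.0], 0.95)]
lockbox [([130.0, 167.0, 206.0, 237.0], 0.71)]
keyway [([133.0, 170.0, 206.0, 237.0], 0.57)]
canister [([240.0, 110.0, 266.0, 137.0], 0.82)]
teether [([226.0, 262.0, 253.0, 286.0], 0.91)]
sippy_lid [([374.0, 189.0, 404.0, 215.0], 0.86)]
```

```bash
python3 - <<'E'
import cv2
for n,(a,b,c,d) in {"side":(120,130,320,270),"top":(110,90,410,300)}.items():
    i=cv2.imread(f"pics/{n}0.png")[b:d,a:c]
    s=800/(c-a);s=min(s,600/(d-b))
    cv2.imwrite(f"pics/{n}0c.png",cv2.resize(i,None,fx=s,fy=s,interpolation=cv2.INTER_CUBIC)[:600,:800]);print(n,s)
E
```

```text
side 4.0
top 2.6666666666666665
```

View pics/side0c.png

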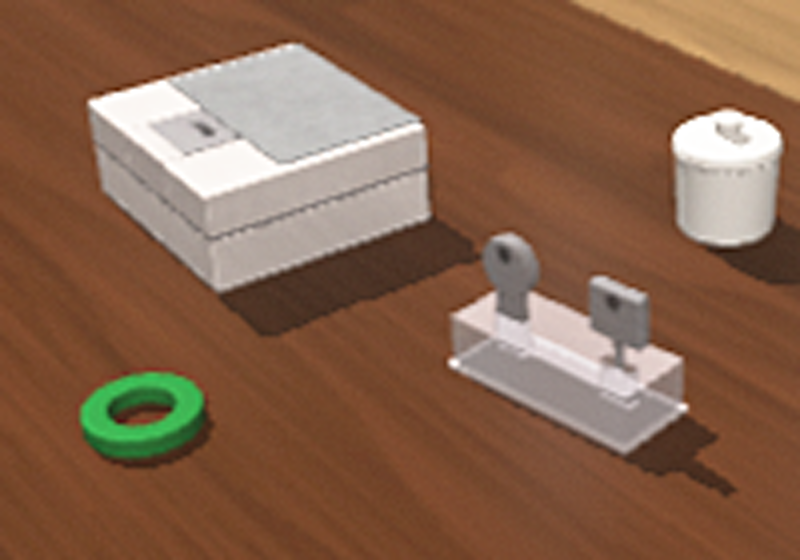

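View pics/top0c.png

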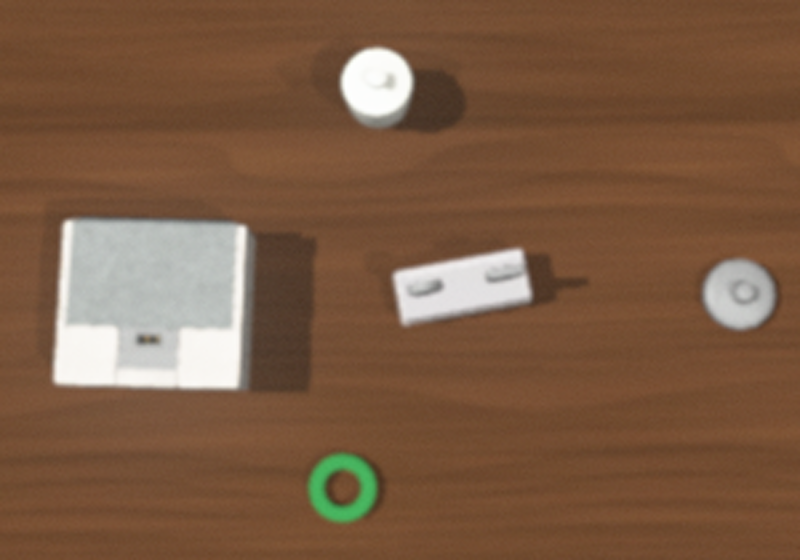

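The square-bow key is at side px (276,210), which is the right-hand slot in the top view at about (299,193). The round key is in the left slot, and the keyway is at top px (166,217).

```bash
cat > h.py <<'E'
from station import *
import cv2,numpy as np
def cloud(f):
    z=f["range_z"];v,u=np.mgrid[:384,:512]
    p=np.stack([(u-f["cx"])/f["fx"]*z,(v-f["cy"])/f["fy"]*z,z],-1)
    V=f["view"];return (p-V[:3,3])@V[:3,:3]
def ray(f,u,v,h):
    V=f["view"];R=V[:3,:3];c=-R.T@V[:3,3]
    d=R.T@np.array([(u-f["cx"])/f["fx"],(v-f["cy"])/f["fy"],1]);return c+d*(h-c[2])/d[2]
def proj(f,p):
    V=f["view"];q=V[:3,:3]@np.asarray(p)+V[:3,3];return f["fx"]*q[0]/q[2]+f["cx"],f["fy"]*q[1]/q[2]+f["cy"]
E
python3 - <<'E'
from h import *
for n in("top","side"):
    f=grab_frame(n);P=cloud(f);ok=f["range_z"]>0
    g=f["pixels"].astype(float).mean(2)
    print(n)
    # box top
    e=boxes_of("lockbox",n)[0]["extent"];a,b,c,d=[int(x) for x in e]
    m=np.zeros(ok.shape,bool);m[b-6:d+6,a-6:c+6]=1
    t=m&ok&(abs(P[...,2]-.0705)<.006)
    r=cv2.minAreaRect(P[t][:,:2].astype(np.float32)*1000);print(" box",t.sum(),r,np.median(P[t][:,2]))
    e=boxes_of("caddy",n)[0]["extent"];a,b,c,d=[int(x) for x in e]
    m=np.zeros(ok.shape,bool);m[b-25:d+6,a-6:c+6]=1
    for lo,hi in((.003,.03),(.03,.04),(.045,.09)):
        t=m&ok&(P[...,2]>lo)&(P[...,2]<hi);print(" h",lo,t.sum())
        if t.sum()>3:
            q=P[t]
            if lo>.04:
                lab=q[:,1]<(q[:,1].min()+q[:,1].max())/2
                for L in(lab,~lab):
                    s=q[L];print("   ",len(s),s.mean(0).round(4),s.min(0).round(4),s.max(0).round(4),cv2.fitLine(s[:,:2].astype(np.float32),cv2.DIST_L2,0,.01,.01).ravel()[:2])
            else: print("   ",cv2.minAreaRect(q[:,:2].astype(np.float32)*1000))
    for t in("key","round_key"):
        for k in masks_of(t,n)[:2]:
            M=k["mask"]&ok;q=P[M];print(" ",t,round(k["conf"],2),M.sum(),np.median(q,0).round(4),q.min(0).round(4),q.max(0).round(4))
E
```

```text
top
 box 4223 ((552.3640747070312, 166.9202880859375), (180.99227905273438, 165.0949249267578), 87.86882019042969) 0.07092773327277181
 h 0.003 355
    ((596.7010498046875, -149.76907348632812), (176.06956481933594, 154.66282653808594), 89.22852325439453)
 h 0.03 734
    ((568.806640625, -141.68902587890625), (50.1634635925293, 129.95632934570312), 9.5614013671875)
 h 0.045 137
    73 [ 0.5744 -0.1803  0.0768] [ 0.5683 -0.1985  0.0471] [ 0.5814 -0.1627  0.0858] [ 0.16514316 -0.9862696 ]
    64 [ 0.5607 -0.1018  0.0775] [ 0.5547 -0.1202  0.0532] [ 0.567  -0.0861  0.0873] [ 0.15569267 -0.98780555]
  key 0.47 76 [ 0.5735 -0.1796  0.08  ] [ 0.5683 -0.1985  0.0202] [ 0.5849 -0.1627  0.0858]
  round_key 0.48 55 [ 0.5608 -0.1025  0.0802] [ 0.5551 -0.1175  0.0305] [ 0.567  -0.0887  0.0873]
sideTraceback (most recent call last):
  File "<stdin>", line 7, in <module>
IndexError: list index out of range
```

```bash
python3 - <<'E'
from h import *
for n,(u0,v0) in(("top",(165.5,217.5)),("side",(171,162.5))):
    f=grab_frame(n);g=f["pixels"].astype(int).sum(2)//3
    u0,v0=int(u0),int(v0)
    print(n,u0,v0);print(g[v0-6:v0+7,u0-12:u0+13])
    sub=g[v0-5:v0+6,u0-9:u0+10];w=np.clip(130-sub,0,None).astype(float)
    vv,uu=np.mgrid[v0-5:v0+6,u0-9:u0+10]
    u=(w*uu).sum()/w.sum();v=(w*vv).sum()/w.sum();print("slot",u,v,ray(f,u,v,.07))
    # lateral bow tops
    P=cloud(f)
    b=boxes_of("lockbox",n);b and print("lb",b[0]["extent"])
    b=boxes_of("caddy",n);b and print("cad",b[0]["extent"])
    for x in [(.5754,-.1811,.082),(.5174,.1682,.07)]:print(" proj",np.round(proj(f,x),1))
    if n=="side":
        M=[k for k in masks_of("key",n)]
        for k in M: print(k["extent"],k["conf"])
E
```

```text
top 165 217
[[189 187 187 190 190 187 185 185 186 187 187 185 186 188 189 190 190 193
  190 189 186 186 186 188 187]
 [205 190 189 193 195 192 191 190 189 186 185 186 187 191 193 192 192 194
  191 189 185 183 186 186 191]
 [228 205 197 199 200 198 198 196 194 194 191 192 191 197 196 196 197 197
  195 191 186 188 189 193 206]
 [237 215 200 203 204 202 202 197 189 183 182 183 185 189 189 191 195 195
  200 199 194 195 198 200 219]
 [239 216 202 204 202 206 202 192 170 154 150 158 162 160 162 168 175 186
  198 202 203 203 202 206 224]
 [238 216 199 202 204 204 199 184 151 116 107 121 129 119 119 132 156 175
  195 201 201 202 202 205 224]
 [238 217 199 199 201 202 197 179 141 101  85  99 107  96  92 108 137 167
  194 202 202 203 199 205 224]
 [239 217 202 202 204 201 196 180 150 122 114 123 127 122 120 127 146 173
  193 200 201 200 200 204 224]
 [238 215 198 201 202 202 200 190 177 164 161 164 166 167 165 169 177 185
  197 200 201 201 201 207 225]
 [235 211 199 201 201 202 200 198 195 190 191 194 193 191 193 193 193 194
  197 201 200 198 201 211 228]
 [233 209 199 201 202 202 202 201 200 
[... 1355 characters left out ...]
 207 199 189 188 195 206 206 204
  203 178 145 171 188 188 195]
 [248 247 239 218 199 204 205 205 206 207 205 206 206 207 204 202 178 197
  216 225 248 248 236 189 181]
 [246 247 247 237 215 201 205 205 207 205 206 205 202 183 186 205 222 246
  247 247 251 251 250 240 191]
 [247 245 246 247 241 224 201 202 205 196 165 179 222 235 245 245 247 249
  248 248 248 248 250 252 241]
 [252 248 246 247 248 248 224 169 180 228 243 243 247 249 250 248 248 248
  248 248 248 247 248 250 251]]
slot 171.0820895522388 162.26865671641792 [0.51146165 0.16329715 0.07      ]
lb [144.3, 142.5, 228.9, 202.4]
cad [233.6, 201.7, 292.1, 243.1]
 proj [274.7 201.5]
 proj [172.2 161. ]
[270.8, 196.6, 282.6, 223.3] 0.76
```

```bash
cat > fit.py <<'E'
from h import *
from scipy.optimize import minimize
from scipy.ndimage import map_coordinates
def segs(rects):
    out=[]
    for (x0,x1,y0,y1,z,mask) in rects:
        c=[(x0,y0),(x1,y0),(x1,y1),(x0,y1)]
        for i in range(4):
            if mask[i]:
                a,b=np.array(c[i]),np.array(c[(i+1)%4]);t=np.linspace(.04,.96,40)[:,None]
                out.append(np.c_[a+(b-a)*t,np.full(40,z)])
    return np.concatenate(out)
A=(1,1,1,1)
# edges order: y0 side, x1 side, y1 side, x0 side
BOX=segs([(-.045,.115,-.09,.09,.07,A),(-.03,.03,-.03,.03,.07,(1,0,1,0))])
CAD=segs([(-.027,.027,-.067,.067,.034,A)])
SLOT=segs([(-.004,.004,-.011,.011,.07,A)])
def pj(f,X):
    V=f["view"];q=X@V[:3,:3].T+V[:3,3];return f["fx"]*q[:,0]/q[:,2]+f["cx"],f["fy"]*q[:,1]/q[:,2]+f["cy"]
def fit(f,M,p0,sig=1.0):
    im=cv2.GaussianBlur(f["pixels"],(0,0),sig).astype(np.float32)
    g=0
    for k in range(3):
        g=g+np.hypot(cv2.Sobel(im[...,k],5,1,0),cv2.Sobel(im[...,k],5,0,1))
    g=np.minimum(g,np.percentile(g,99.5))
    def cost(p):
        c,s=np.cos(p[2]),np.sin(p[2]);X=M.copy();X[:,0]=p[0]/1000+c*M[:,0]-s*M[:,1];X[:,1]=p[1]/1000+s*M[:,0]+c*M[:,1]
        u,v=pj(f,X);return -map_coordinates(g,[v,u],order=1).mean()
    best=None
    for dx in(-4,0,4):
        for dy in(-4,0,4):
            for da in (-.03,0,.03):
                x0=np.array([p0[0]+dx,p0[1]+dy,p0[2]+da])
                r=minimize(cost,x0,method="Nelder-Mead",options=dict(initial_simplex=np.array([x0,x0+[2,0,0],x0+[0,2,0],x0+[0,0,.02]])))
                if best is None or r.fun<best.fun:best=r
    return best.x,best.fun
E
python3 - <<'E'
from fit import *
for n in("top","side"):
    f=grab_frame(n)
    xb,c=fit(f,BOX,(516,168,-.037));print(n,"box",xb.round(3),c)
    xc,c=fit(f,CAD,(569,-142,.167));print(n,"cad",xc.round(3),c)
    S=4;im=cv2.resize(f["pixels"][:,:,::-1],None,fx=S,fy=S,interpolation=cv2.INTER_CUBIC)
    for M,p in((BOX,xb),(SLOT,xb),(CAD,xc)):
        cc,s=np.cos(p[2]),np.sin(p[2]);X=M.copy();X[:,0]=p[0]/1000+cc*M[:,0]-s*M[:,1];X[:,1]=p[1]/1000+s*M[:,0]+cc*M[:,1]
        for u,v in zip(*pj(f,X)): cv2.circle(im,(int((u+.5)*S),int((v+.5)*S)),1,(0,0,255),-1)
    a,b=(125,160) if n=="top" else (120,130)
    cv2.imwrite(f"pics/fit_{n}.png",im[b*S:b*S+500,a*S:a*S+790])
E
```

```text
top box [ 5.15711e+02  1.68803e+02 -3.80000e-02] -544.765625
top cad [ 5.67338e+02 -1.40021e+02  1.67000e-01] -727.5642700195312
side box [ 5.13661e+02  1.66520e+02 -4.00000e-02] -583.7108154296875
side cad [ 5.67531e+02 -1.40779e+02  1.92000e-01] -546.6902465820312
```

View pics/fit_top.png

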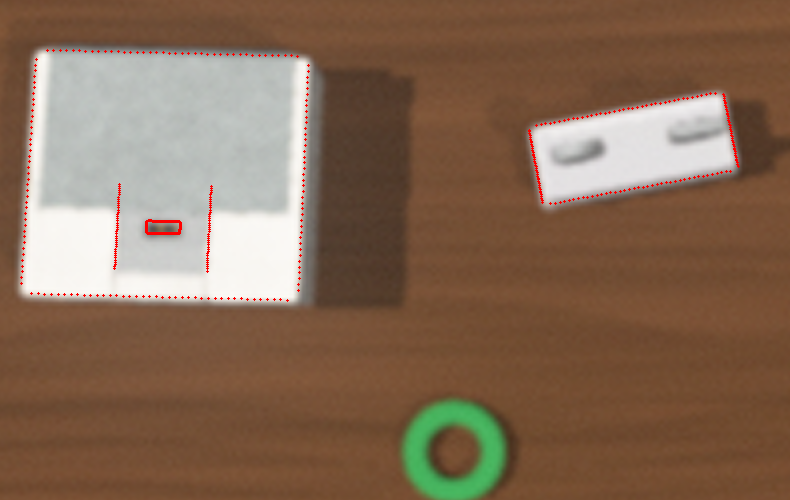

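View pics/fit_side.png

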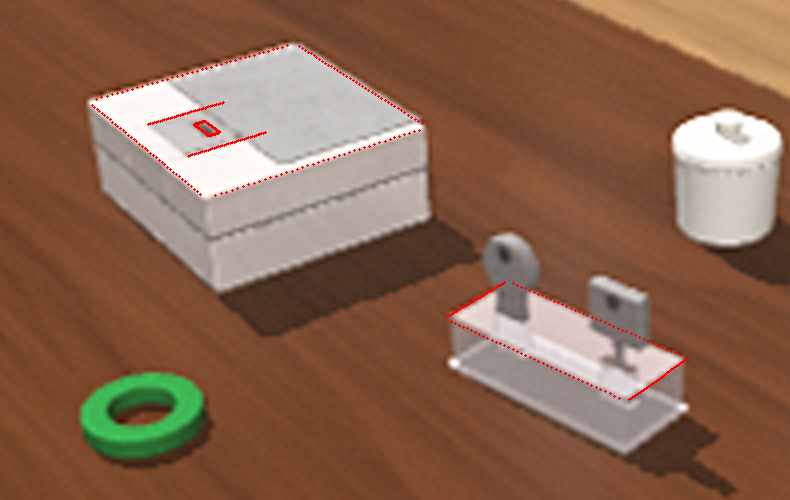

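```bash
cat >> h.py <<'E'
from scipy.spatial.transform import Rotation as Ro
def T():
    s=get_state();return s,Ro.from_euler("xyz",s["ee_rot"]).as_matrix()
def go(tgt,zang=None):
    "TCP target -> tool-axis shift cm, and roll deg so tool z points to angle zang"
    s,R=T();d=R.T@(np.array(tgt)-s["eef_pos"])*100
    a=np.arctan2(R[1,2],R[0,2]);print("t",s["t"],"pos",np.round(s["eef_pos"],4),"zang",np.degrees(a).round(2),"shift",d.round(2),"F",np.round(s["force"],1),"M",np.round(s["moment"],2),"w",round(s["width"],4),"q",np.round(s["q"],3))
    if zang is not None: print("roll",((-np.degrees(zang)+np.degrees(a)+90)%180-90).round(2))
E
python3 - <<'E'
from h import *
s,R=T();print(R.round(3))
go((.5745,-.1802,.16),.168)
go((.515,.168,.16),-.038)
E
```

```text
[[-0.     0.954 -0.3  ]
 [ 0.    -0.3   -0.954]
 [-1.    -0.    -0.   ]]
t 1.7 pos [0.2026 0.6439 0.2436] zang -107.47 shift [ 8.35 60.21 67.44] F [-0.6 -1.4 -0.6] M [ 0.02  0.03 -0.05] w 0.088 q [ 1.554  0.359  0.012 -0.    -1.224 -0.288]
roll 62.91
t 1.7 pos [0.2026 0.6439 0.2436] zang -107.47 shift [ 8.35 44.09 36.02] F [-0.6 -1.4 -0.6] M [ 0.02  0.03 -0.05] w 0.088 q [ 1.554  0.359  0.012 -0.    -1.224 -0.288]
roll 74.71
```

Request:
{"name": "step_arm", "arguments": {"deltas": [[0, 2.0, 2.2, 6, 0.3], [0, 4.6, 5.2, 12, 0.3], [0, 7.3, 8.2, 18, 0.3], [0, 10, 11.2, 25, 0.3], [0, 12.7, 14.2, 31, 0.3], [0, 15.4, 17.2, 37, 0.3], [0, 18, 20.2, 44, 0.3], [0, 20.7, 23.2, 50, 0.3], [0, 23.4, 26.2, 56, 0.3], [0, 26.1, 29.2, 62.9, 0.3]]}}

```text
t: 2.53
eef_pos: [0.3642, 0.2852, 0.244]
ee_rot: [-2.288, 1.57, 1.017]
force: [1.6, 0.2, 0.1]
width: 0.0614
```

```bash
python3 - <<'E'
from h import *
go((.5745,-.1802,.16),.168)
E
```

```text
t 2.5333 pos [0.3642 0.2852 0.244 ] zang -170.61 shift [  8.37  49.35 -13.15] F [1.6 0.2 0.1] M [ 0.07 -0.21 -0.08] w 0.0614 q [ 1.092  0.    -0.435  0.    -1.135 -0.928]
roll -0.24
```

Request:
{"name": "step_arm", "arguments": {"deltas": [[0, 3.8, -1, 0, 0.3], [0, 7.6, -2, 0, 0.3], [0, 11.4, -3, 0, 0.3], [0, 15.2, -4, 0, 0.3], [0, 19, -5, 0, 0.3], [0, 22.8, -6, 0, 0.3], [0, 26.6, -7, 0, 0.3], [0, 30.4, -8, 0, 0.3], [0, 34.2, -9, 0, 0.3], [0, 38, -10, 0, 0.3]]}}

```text
t: 3.37
eef_pos: [0.5266, -0.0729, 0.2439]
ee_rot: [-3.123, 1.57, 0.187]
force: [1.2, 1.3, 0.4]
width: 0.0614
```

Request:
{"name": "step_arm", "arguments": {"deltas": [[0.5, 3, -1, 0, 0.3], [1.5, 6, -2, 0, 0.3], [3, 9, -2.7, 0, 0.3], [4, 11.3, -3.1, 0, 0.3], [4, 11.3, -3.1, 0, 0.3], [4, 11.3, -3.1, 0, 0.3], [4, 11.3, -3.1, 0, 0.3], [4, 11.3, -3.1, 0, 0.3], [4, 11.3, -3.1, 0, 0.3], [4, 11.3, -3.1, 0, 0.3]]}}

```text
t: 4.2
eef_pos: [0.5758, -0.1763, 0.2044]
ee_rot: [3.012, 1.569, 0.04]
force: [-0.0, 0.4, -0.2]
width: 0.0613
```

```bash
python3 - <<'E'
from h import *
go((.5745,-.1802,.066),.168)
for n in("side","top"):
    f=grab_frame(n);im=f["pixels"][:,:,::-1];cv2.imwrite(f"pics/{n}1.png",cv2.resize(im[100:290,150:405],None,fx=3,fy=3,interpolation=cv2.INTER_CUBIC))
E
```

```text
t 4.2 pos [ 0.5758 -0.1763  0.2044] zang -170.29 shift [13.84  0.36  0.21] F [-0.   0.4 -0.2] M [ 0.08 -0.03  0.01] w 0.0613 q [ 0.027  0.267 -0.212 -0.    -1.091  0.142]
roll 0.08
```

View pics/side1.png

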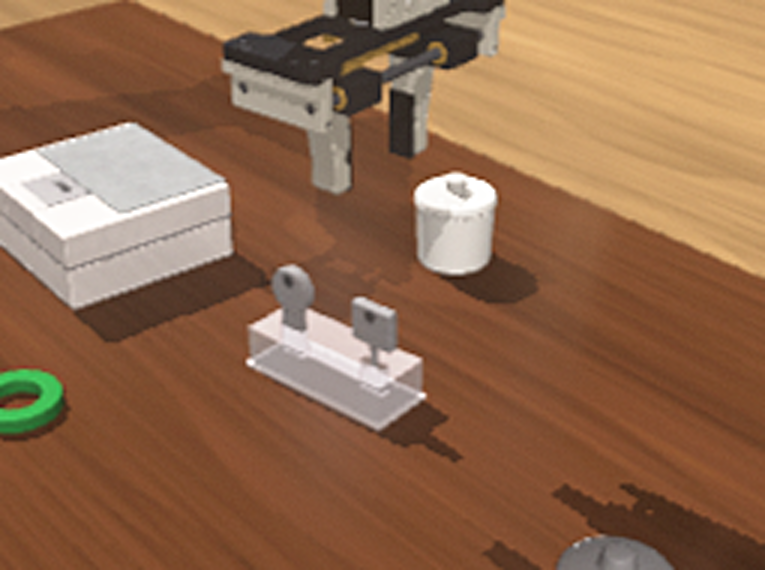

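Request:
{"name": "step_arm", "arguments": {"deltas": [[1, 0.1, 0.05, 0, 0.5], [3, 0.2, 0.1, 0, 0.6], [5.5, 0.36, 0.2, 0, 0.6], [8, 0.36, 0.2, 0, 0.6], [10.5, 0.36, 0.2, 0, 0.6], [12.5, 0.36, 0.2, 0, 0.6], [13.6, 0.36, 0.2, 0, 0.6], [14, 0.36, 0.2, 0, 0.6], [14, 0.36, 0.2, 0, 0.6], [14, 0.36, 0.2, 0, 0.6]]}}

```text
t: 5.13
eef_pos: [0.5748, -0.1811, 0.0643]
ee_rot: [2.692, 1.57, -0.281]
force: [0.3, -0.3, -0.7]
width: 0.0352
```

```bash
python3 - <<'E'
from h import *
go((.5745,-.1802,.064),.168)
for n in("side","top"):
    f=grab_frame(n);im=f["pixels"][:,:,::-1]
    c=im[150:260,220:340] if n=="side" else im[150:250,240:340]
    cv2.imwrite(f"pics/{n}2.png",cv2.resize(c,None,fx=5,fy=5,interpolation=cv2.INTER_CUBIC))
E
```

```text
t 5.1333 pos [ 0.5748 -0.1811  0.0643] zang -170.35 shift [ 0.03 -0.09  0.02] F [ 0.3 -0.3 -0.7] M [ 0.12 -0.15  0.  ] w 0.0352 q [ 0.019  0.411 -0.366  0.    -0.793  0.149]
roll 0.03
```

View pics/side2.png

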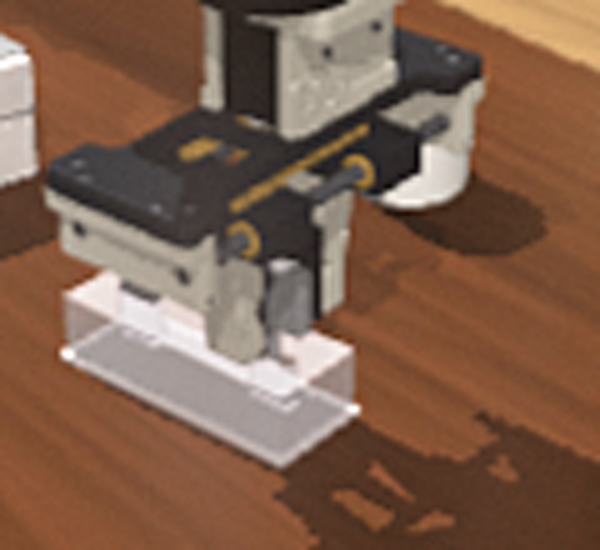

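Request:
{"name": "step_arm", "arguments": {"deltas": [[0, 0, 0, 0, 0.75], [0, 0, 0, 0, 0.8], [0, 0, 0, 0, 0.85], [0, 0, 0, 0, 0.9], [0, 0, 0, 0, 0.95], [0, 0, 0, 0, 1], [0, 0, 0, 0, 1], [0, 0, 0, 0, 1], [0, 0, 0, 0, 1], [0, 0, 0, 0, 1]], "squeeze": 5}}

```text
t: 6.07
eef_pos: [0.5749, -0.1809, 0.0638]
ee_rot: [2.907, 1.57, -0.067]
force: [3.0, 0.8, 0.3]
width: 0.01
```

```bash
python3 - <<'E'
from h import *
go((.5745,-.1802,.064),.168)
for n in("side","top"):
    f=grab_frame(n);im=f["pixels"][:,:,::-1]
    c=im[150:260,220:340] if n=="side" else im[150:250,240:340]
    cv2.imwrite(f"pics/{n}3.png",cv2.resize(c,None,fx=5,fy=5,interpolation=cv2.INTER_CUBIC))
E
```

```text
t 6.0667 pos [ 0.5749 -0.1809  0.0638] zang -170.35 shift [-0.02 -0.08  0.03] F [3.  0.8 0.3] M [ 0.36 -1.32  0.01] w 0.01 q [ 0.019  0.411 -0.366  0.    -0.792  0.149]
roll 0.02
```

View pics/side3.png

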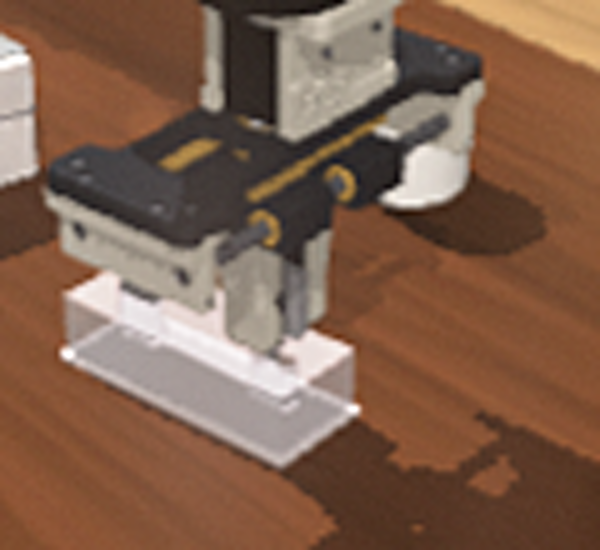

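Request:
{"name": "step_arm", "arguments": {"deltas": [[0, 0, -0.02, 0, 1], [0, 0, -0.04, 0, 1], [0, 0, -0.06, 0, 1], [0, 0, -0.06, 0, 1], [0, 0, -0.06, 0, 1], [0, 0, -0.06, 0, 1], [0, 0, -0.06, 0, 1], [0, 0, -0.06, 0, 1], [0, 0, -0.06, 0, 1], [0, 0, -0.06, 0, 1]]}}

```text
t: 7.0
eef_pos: [0.575, -0.1809, 0.0637]
ee_rot: [2.785, 1.57, -0.188]
force: [3.7, -0.3, 3.7]
width: 0.0102
```

```bash
python3 - <<'E'
from h import *
go((.5745,-.1802,.064),.168)
E
```

```text
t 7.0 pos [ 0.575  -0.1809  0.0637] zang -170.36 shift [-0.03 -0.08  0.03] F [ 3.7 -0.3  3.7] M [ 0.29 -1.19  0.04] w 0.0102 q [ 0.019  0.412 -0.366  0.    -0.793  0.149]
roll 0.01
```

Request:
{"name": "step_arm", "arguments": {"deltas": [[0, 0, 0, 0, 0.8], [0, 0, 0, 0, 0.8], [0, 0, 0, 0, 0.8], [0, 0, 0, 0, 0.8], [0, 0, 0, 0, 0.8], [0, 0, 0, 0, 0.8], [0, 0, 0, 0, 0.8], [0, 0, 0, 0, 0.8], [0, 0, 0, 0, 0.8], [0, 0, 0, 0, 0.8]]}}

```text
t: 7.83
eef_pos: [0.5748, -0.1809, 0.0636]
ee_rot: [0.927, 1.571, -2.046]
force: [0.6, 0.4, -0.1]
width: 0.0174
```

```bash
python3 - <<'E'
from h import *
go((.5745,-.1802,.064),.168)
f=grab_frame("side");im=f["pixels"][:,:,::-1]
c=im[170:250,240:320]
cv2.imwrite("pics/side4.png",cv2.resize(c,None,fx=7,fy=7,interpolation=cv2.INTER_CUBIC))
E
```

```text
t 7.8333 pos [ 0.5748 -0.1809  0.0636] zang -170.36 shift [-0.04 -0.08  0.02] F [ 0.6  0.4 -0.1] M [ 0.04 -0.02 -0.01] w 0.0174 q [ 0.019  0.412 -0.366  0.    -0.793  0.149]
roll 0.01
```

View pics/side4.png

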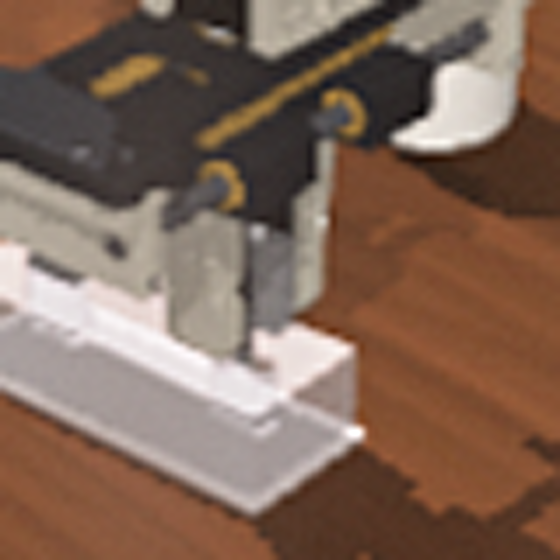

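Request:
{"name": "step_arm", "arguments": {"deltas": [[0, 0, -0.1, 0, 0.8], [0, 0, -0.1, 0, 0.8], [0, 0, -0.1, 0, 0.9], [0, 0, -0.1, 0, 1], [0, 0, -0.1, 0, 1], [0, 0, -0.1, 0, 1], [0, 0, -0.1, 0, 1], [0, 0, -0.1, 0, 1], [0, 0, -0.1, 0, 1], [0, 0, -0.1, 0, 1]]}}

```text
t: 8.72
eef_pos: [0.5758, -0.1807, 0.0635]
ee_rot: [0.255, 1.571, -2.719]
force: [0.4, 0.3, 0.3]
width: 0.0101
```

```bash
python3 - <<'E'
from h import *
go((.5745,-.1802,.064),.168)
E
```

```text
t 8.7167 pos [ 0.5758 -0.1807  0.0635] zang -170.36 shift [-0.05 -0.07  0.12] F [0.4 0.3 0.3] M [ 0.11 -0.05 -0.01] w 0.0101 q [ 0.019  0.413 -0.364  0.    -0.794  0.149]
roll 0.01
```

Request:
{"name": "step_arm", "arguments": {"deltas": [[0, 0, 0, 0, 1], [0, 0, 0, 0, 1], [0, 0, 0, 0, 1], [-0.3, 0, 0, 0, 1], [-0.8, 0, 0, 0, 1], [-1.5, 0, 0, 0, 1], [-2.5, 0, 0, 0, 1], [-4, 0, 0, 0, 1], [-6, 0, 0, 0, 1], [-8, 0, 0, 0, 1]], "squeeze": 45}}

```text
t: 9.55
eef_pos: [0.5756, -0.1808, 0.1451]
ee_rot: [0.584, 1.571, -2.39]
force: [0.5, -0.3, -0.0]
width: 0.0097
```

```bash
python3 - <<'E'
from h import *
go((.516,.169,.17),-.038)
for n in("side","top"):
    f=grab_frame(n);im=f["pixels"][:,:,::-1]
    c=im[110:250,200:360]
    cv2.imwrite(f"pics/{n}5.png",cv2.resize(c,None,fx=4,fy=4,interpolation=cv2.INTER_CUBIC))
E
```

```text
t 9.55 pos [ 0.5756 -0.1808  0.1451] zang -170.36 shift [-2.490e+00 -3.548e+01  2.000e-02] F [ 0.5 -0.3 -0. ] M [ 0.03 -0.16  0.01] w 0.0097 q [ 0.019  0.322 -0.282  0.    -0.967  0.149]
roll 11.82
```

View pics/side5.png

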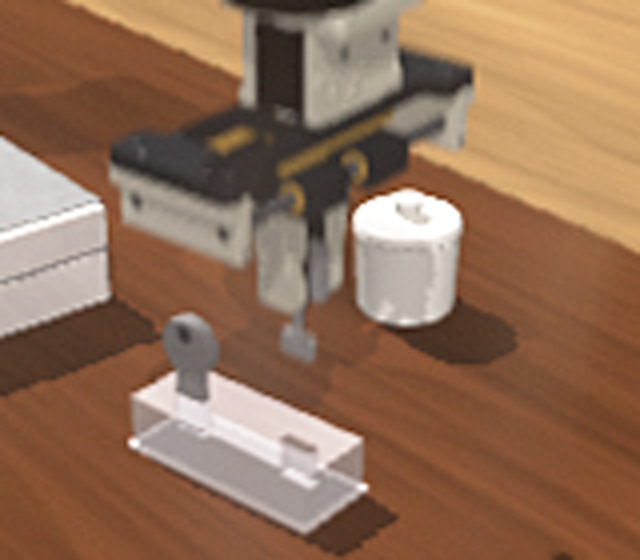

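Request:
{"name": "step_arm", "arguments": {"deltas": [[-2, -1.5, 0, 0, 1], [-2.5, -4.5, 0, 0, 1], [-2.5, -8, 0, 2, 1], [-2.5, -12, 0, 4, 1], [-2.5, -16, 0, 6, 1], [-2.5, -20, 0, 8, 1], [-2.5, -24, 0, 10, 1], [-2.5, -28, 0, 11.8, 1], [-2.5, -32, 0, 11.8, 1], [-2.5, -34, 0, 11.8, 1]]}}

```text
t: 10.48
eef_pos: [0.5183, 0.158, 0.1694]
ee_rot: [-2.371, 1.569, 0.734]
force: [-0.1, -0.7, -0.9]
width: 0.0098
```

```bash
python3 - <<'E'
from h import *
go((.516,.169,.15),-.038)
E
```

```text
t 10.4833 pos [0.5183 0.158  0.1694] zang 177.94 shift [ 1.94 -1.09  0.27] F [-0.1 -0.7 -0.9] M [ 0.05 -0.12 -0.05] w 0.0098 q [ 0.658  0.202 -0.387 -0.    -0.98  -0.694]
roll 0.11
```

Request:
{"name": "step_arm", "arguments": {"deltas": [[0.5, -0.5, 0, 0, 1], [1, -1, 0.1, 0, 1], [2, -1, 0.15, 0, 1], [2.7, -1, 0.15, 0, 1], [2.7, -1, 0.15, 0, 1], [2.7, -1, 0.15, 0, 1], [2.7, -1, 0.15, 0, 1], [2.7, -1, 0.15, 0, 1], [2.7, -1, 0.15, 0, 1], [2.7, -1, 0.15, 0, 1]]}}

```text
t: 11.32
eef_pos: [0.518, 0.1644, 0.1419]
ee_rot: [-2.498, 1.57, 0.606]
force: [-0.2, 0.7, -0.9]
width: 0.0098
```

```bash
python3 - <<'E'
from h import *
go((.516,.169,.142),-.038)
for n in("side","top"):
    f=grab_frame(n);im=f["pixels"][:,:,::-1]
    c=im[110:200,130:230] if n=="side" else im[160:250,120:220]
    cv2.imwrite(f"pics/{n}6.png",cv2.resize(c,None,fx=7,fy=6.6,interpolation=cv2.INTER_CUBIC))
    P=cloud(f);ok=f["range_z"]>0
    s=get_state()["eef_pos"]
    m=ok&(np.hypot(P[...,0]-s[0],P[...,1]-s[1])<.03)&(P[...,2]>.076)&(P[...,2]<.122)
    v,u=np.nonzero(m)
    print(n,m.sum())
    for i in range(len(u)): print((u[i],v[i]),P[v[i],u[i]].round(4),end=" ") if m.sum()<150 else 0
E
```

```text
t 11.3167 pos [0.518  0.1644 0.1419] zang 177.81 shift [-0.01 -0.45  0.22] F [-0.2  0.7 -0.9] M [ 0.08 -0.    0.01] w 0.0098 q [ 0.668  0.234 -0.417  0.    -0.919 -0.706]
roll -0.01
side 40
(np.int64(171), np.int64(144)) [0.5172 0.1619 0.1208] (np.int64(172), np.int64(144)) [0.5192 0.1603 0.1207] (np.int64(170), np.int64(145)) [0.514  0.1618 0.1189] (np.int64(171), np.int64(145)) [0.5157 0.1595 0.1192] (np.int64(172), np.int64(145)) [0.5181 0.1588 0.1187] (np.int64(170), np.int64(146)) [0.5157 0.1661 0.1142] (np.int64(171), np.int64(146)) [0.5154 0.1597 0.1164] (np.int64(172), np.int64(146)) [0.5185 0.1602 0.1154] (np.int64(171), np.int64(147)) [0.5137 0.1568 0.1151] (np.int64(172), np.int64(147)) [0.5203 0.1646 0.1106] (np.int64(171), np.int64(148)) [0.5142 0.1586 0.1116] (np.int64(172), np.int64(148)) [0.5179 0.1606 0.1098] (np.int64(170), np.int64(149)) [0.519  0.1753 0.1017] (np.int64(171), np.int64(149)) [0.5154 0.1619 0.1073] (np.int64(172), np.int64(149)) [0.5188 0.163  0.1059] (np.int64(169), np.int64(150)) [0.5158 0.1753 0.0998] (np.int64(170), np.int64(150)) [0.5146 0.1667 
[... 663 characters left out ...]
64(171), np.int64(153)) [0.5133 0.1606 0.097 ] (np.int64(172), np.int64(153)) [0.5143 0.1568 0.098 ] (np.int64(173), np.int64(153)) [0.5155 0.1533 0.0989] (np.int64(174), np.int64(153)) [0.5184 0.1535 0.0979] (np.int64(171), np.int64(154)) [0.5165 0.1679 0.0907] (np.int64(172), np.int64(154)) [0.5138 0.1564 0.0955] (np.int64(173), np.int64(154)) [0.5149 0.1529 0.0964] (np.int64(174), np.int64(154)) [0.5176 0.1527 0.0956] (np.int64(172), np.int64(155)) [0.515  0.1596 0.0912] (np.int64(173), np.int64(155)) [0.5157 0.1553 0.0925] (np.int64(174), np.int64(155)) [0.5183 0.155  0.0918] top 2
(np.int64(169), np.int64(214)) [0.52   0.1541 0.0936] (np.int64(169), np.int64(215)) [0.5175 0.1543 0.0926]
```

View pics/side6.png

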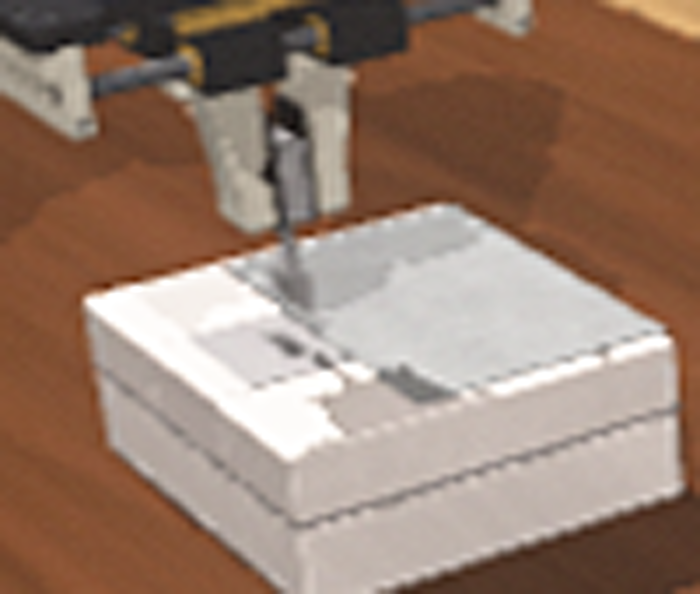

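View pics/top6.png

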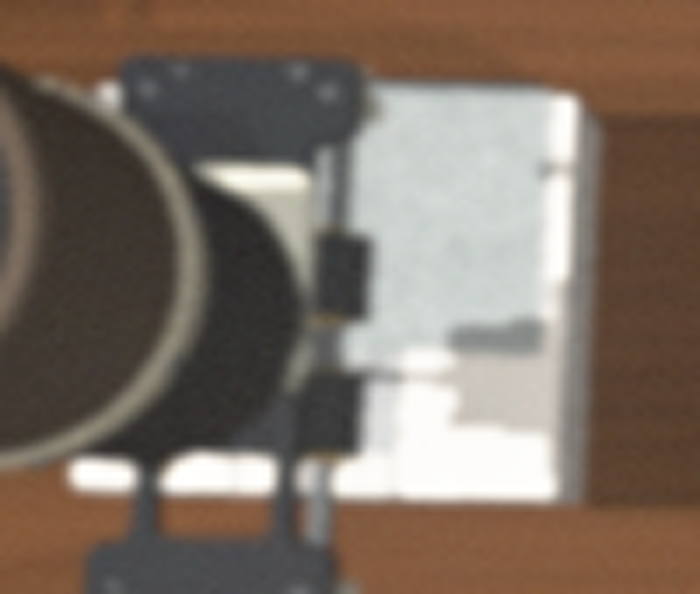

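```bash
cat > kf.py <<'E'
from fit import *
def keyfit(f,p0,yaw,tipz):
    im=cv2.GaussianBlur(f["pixels"],(0,0),.7).astype(np.float32)
    g=sum(np.hypot(cv2.Sobel(im[...,k],5,1,0),cv2.Sobel(im[...,k],5,0,1)) for k in range(3))
    c,s=np.cos(yaw),np.sin(yaw)
    bl=np.array([(x,y,z) for x in(-.003,.003) for y in(-.01,.01) for z in(0.003,.014)]+[(x,y,0) for x in (-.003,.003) for y in(-.006,.006)])
    def out(p):
        X=bl.copy();X[:,0]=p[0]/1000+c*bl[:,0]-s*bl[:,1];X[:,1]=p[1]/1000+s*bl[:,0]+c*bl[:,1];X[:,2]+=tipz
        u,v=pj(f,X);h=cv2.convexHull(np.c_[u,v].astype(np.float32))[:,0]
        pts=[]
        for i in range(len(h)):
            a,b=h[i],h[(i+1)%len(h)];pts.append(a+(b-a)*np.linspace(0,1,max(2,int(np.hypot(*(b-a))*4)),endpoint=False)[:,None])
        return np.concatenate(pts)
    def cost(p):
        q=out(p);return -map_coordinates(g,[q[:,1],q[:,0]],order=1).mean()
    best=None
    for dx in np.arange(-6,7,1.):
        for dy in np.arange(-6,7,1.):
            k=cost((p0[0]+dx,p0[1]+dy))
            if best is None or k<best[0]:best=(k,p0[0]+dx,p0[1]+dy)
    r=minimize(cost,best[1:],method="Nelder-Mead");return r.x,r.fun,out(r.x)
E
python3 - <<'E'
from kf import *
f=grab_frame("side");s=get_state();e=s["eef_pos"]
tz=e[2]-.0535
x,c,o=keyfit(f,(e[0]*1000,e[1]*1000),-.038,tz);print(x,c,e,tz)
xb,cb=fit(f,BOX,(514,166.5,-.038));print("box",xb)
S=8;im=cv2.resize(f["pixels"][:,:,::-1],None,fx=S,fy=S,interpolation=cv2.INTER_CUBIC)
for u,v in o: cv2.circle(im,(int((u+.5)*S),int((v+.5)*S)),1,(0,0,255),-1)
p=xb;M=np.r_[SLOT,segs([(-.03,.03,-.03,.03,.07,A)])];cc,sn=np.cos(p[2]),np.sin(p[2]);X=M.copy();X[:,0]=p[0]/1000+cc*M[:,0]-sn*M[:,1];X[:,1]=p[1]/1000+sn*M[:,0]+cc*M[:,1]
for u,v in zip(*pj(f,X)): cv2.circle(im,(int((u+.5)*S),int((v+.5)*S)),1,(0,200,0),-1)
cv2.imwrite("pics/kf.png",im[125*S:200*S,135*S:230*S])
E
```

```text
[511.49769073 157.27760849] -492.9027099609375 [0.5178365  0.16453128 0.14174328] 0.08824328490723901
box [ 5.14016815e+02  1.67418213e+02 -4.41099614e-02]
```

View pics/kf.png

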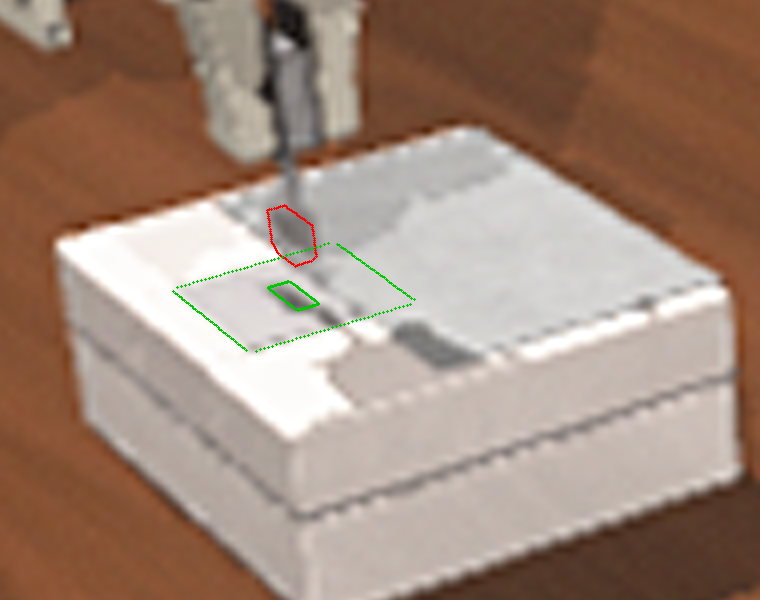

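```bash
cat > kd.py <<'E'
from kf import *
def hullmask(f,X,S=8,off=(150,130),wh=(60,60)):
    u,v=pj(f,X);h=cv2.convexHull(np.c_[(u-off[0]+.5)*S,(v-off[1]+.5)*S].astype(np.float32)).astype(np.int32)
    m=np.zeros((wh[1]*S,wh[0]*S),np.uint8);cv2.fillConvexPoly(m,h,1);return m
def model(f,p,yaw,tz,**k):
    c,s=np.cos(yaw),np.sin(yaw)
    bl=np.array([(x,y,z) for x in(-.003,.003) for y in(-.01,.01) for z in(0.003,.014)]+[(x,y,0) for x in (-.003,.003) for y in(-.006,.006)])
    th=np.linspace(0,6.28,12);nk=np.array([(.003*np.cos(t),.003*np.sin(t),z) for t in th for z in(.014,.036)])
    r=0
    for M in(bl,nk):
        X=M.copy();X[:,0]=p[0]/1000+c*M[:,0]-s*M[:,1];X[:,1]=p[1]/1000+s*M[:,0]+c*M[:,1];X[:,2]+=tz
        r=np.maximum(r,hullmask(f,X,**k))
    S=8;return r.reshape(60,S,60,S).mean((1,3))
def keymask(f,e,tz,off=(150,130)):
    P=cloud(f);ok=f["range_z"]>0
    m=ok&(np.hypot(P[...,0]-e[0],P[...,1]-e[1])<.028)&(P[...,2]>max(.077,tz-.004))&(P[...,2]<tz+.035)
    return m[off[1]:off[1]+60,off[0]:off[0]+60].astype(float)
E
python3 - <<'E'
from kd import *
e=get_state()["eef_pos"];tz=e[2]-.0535
fs=[grab_frame("side") for _ in range(3)]
f=fs[0];m=np.mean([keymask(q,e,tz) for q in fs],0)
print((m[15:32,15:30]*9).round().astype(int))
a=model(f,(e[0]*1000,e[1]*1000),-.038,tz);print((a[15:32,15:30]*9).round().astype(int))
res=[]
for dx in np.arange(-8,8.1,.5):
    for dy in np.arange(-8,8.1,.5):
        for dz in (0,):
            a=model(f,(e[0]*1000+dx,e[1]*1000+dy),-.038,tz+dz)
            res.append((np.abs(a-m)[:32].sum(),dx,dy,dz))
res.sort();print(res[:8])
E
```

```text
[[0 0 0 0 0 9 9 9 0 0 0 0 0 0 0]
 [0 0 0 0 0 9 9 9 0 0 0 0 0 0 0]
 [0 0 0 0 0 9 9 9 0 0 0 0 0 0 0]
 [0 0 0 0 0 0 9 9 0 0 0 0 0 0 0]
 [0 0 0 0 0 9 9 9 0 0 0 0 0 0 0]
 [0 0 0 0 9 9 9 9 0 0 0 0 0 0 0]
 [0 0 0 0 6 9 9 9 9 9 0 0 0 0 0]
 [0 0 0 0 0 9 9 9 9 9 0 0 0 0 0]
 [0 0 0 0 0 9 9 9 9 9 0 0 0 0 0]
 [0 0 0 0 0 0 9 9 9 9 0 0 0 0 0]
 [0 0 0 0 0 0 0 9 9 9 0 0 0 0 0]
 [0 0 0 0 0 0 0 0 6 0 0 0 0 0 0]
 [0 0 0 0 0 0 0 0 0 0 0 0 0 0 0]
 [0 0 0 0 0 0 0 0 0 0 0 0 0 0 0]
 [0 0 0 0 0 0 0 0 0 0 0 0 0 0 0]
 [0 0 0 0 0 0 0 0 0 0 0 0 0 0 0]
 [0 0 0 0 0 0 0 0 0 0 0 0 0 0 0]]
[[0 0 0 0 0 7 9 5 0 0 0 0 0 0 0]
 [0 0 0 0 0 6 9 6 0 0 0 0 0 0 0]
 [0 0 0 0 0 5 9 8 0 0 0 0 0 0 0]
 [0 0 0 0 0 4 9 9 0 0 0 0 0 0 0]
 [0 0 0 0 2 6 9 9 1 0 0 0 0 0 0]
 [0 0 0 0 6 9 9 9 4 0 0 0 0 0 0]
 [0 0 0 0 5 9 9 9 9 5 0 0 0 0 0]
 [0 0 0 0 4 9 9 9 9 9 0 0 0 0 0]
 [0 0 0 0 2 9 9 9 9 9 1 0 0 0 0]
 [0 0 0 0 0 7 9 9 9 9 2 0 0 0 0]
 [0 0 0 0 0 1 7 9 9 9 2 0 0 0 0]
 [0 0 0 0 0 0 0 5 5 2 0 0 0 0 0]
 [0 0 0 0 0 0 0 0 0 0 0 0 0 0 0]
 [0 0 0 0 0 0 0 0 0 0 0 0 0 0 0]
 [0 0 0 0 0 0 0 0 0 0 0 0 0 0 0]
 [0 0 0 0 0 0 0 0 0 0 0 0 0 0 0]
 [0 0 0 0 0 0 0 0 0 0 0 0 0 0 0]]
[(np.float64(12.671875), np.float64(0.0), np.float64(0.5), 0), (np.float64(12.796875), np.float64(0.5), np.float64(1.0), 0), (np.float64(12.84375), np.float64(0.0), np.float64(0.0), 0), (np.float64(13.0625), np.float64(-0.5), np.float64(-1.0), 0), (np.float64(13.125), np.float64(0.5), np.float64(1.5), 0), (np.float64(13.229166666666668), np.float64(-0.5), np.float64(-0.5), 0), (np.float64(13.28125), np.float64(0.5), np.float64(0.5), 0), (np.float64(13.296875), np.float64(1.0), np.float64(2.5), 0)]
```

Request:
{"name": "step_arm", "arguments": {"deltas": [[0, -0.1, 0.1, 0, 1], [0, -0.3, 0.25, 0, 1], [0.3, -0.33, 0.25, 0, 1], [0.6, -0.33, 0.25, 0, 1], [0.9, -0.33, 0.25, 0, 1], [1.2, -0.33, 0.25, 0, 1], [1.4, -0.33, 0.25, 0, 1], [1.6, -0.33, 0.25, 0, 1], [1.6, -0.33, 0.25, 0, 1], [1.6, -0.33, 0.25, 0, 1]]}}

```text
t: 12.45
eef_pos: [0.5154, 0.1678, 0.1254]
ee_rot: [0.871, 1.57, -2.308]
force: [-0.2, 0.4, -0.9]
width: 0.01
```

```bash
python3 - <<'E'
from h import *
go((.5153,.1678,.1255),-.038)
f=grab_frame("side");im=f["pixels"][:,:,::-1]
cv2.imwrite("pics/side7.png",cv2.resize(im[130:190,140:220],None,fx=9,fy=9,interpolation=cv2.INTER_CUBIC))
E
```

```text
t 12.45 pos [0.5154 0.1678 0.1254] zang 177.83 shift [-0.01  0.    0.01] F [-0.2  0.4 -0.9] M [ 0.06 -0.06 -0.02] w 0.01 q [ 0.677  0.251 -0.439  0.    -0.881 -0.714]
roll 0.01
```

View pics/side7.png

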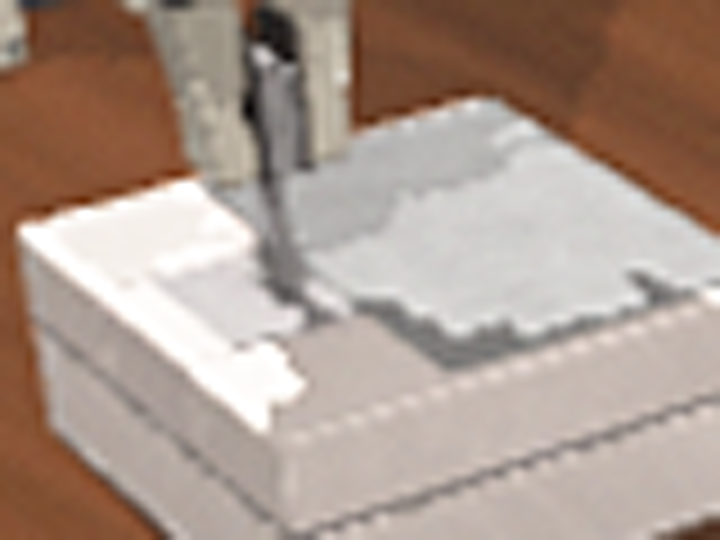

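Request:
{"name": "step_arm", "arguments": {"deltas": [[0.1, 0, 0, 0, 1], [0.2, 0, 0, 0, 1], [0.3, 0, 0, 0, 1], [0.35, 0, 0, 0, 1], [0.4, 0, 0, 0, 1], [0.45, 0, 0, 0, 1], [0.5, 0, 0, 0, 1], [0.5, 0, 0, 0, 1], [0.5, 0, 0, 0, 1], [0.5, 0, 0, 0, 1]]}}

```text
t: 13.33
eef_pos: [0.5154, 0.1679, 0.1206]
ee_rot: [1.188, 1.571, -1.991]
force: [-0.2, -0.9, -0.6]
width: 0.0101
```

```bash
python3 - <<'E'
from h import *
go((.5153,.1678,.1205),-.038)
E
```

```text
t 13.3333 pos [0.5154 0.1679 0.1206] zang 177.83 shift [0.01 0.01 0.01] F [-0.2 -0.9 -0.6] M [ 0.1  -0.06  0.01] w 0.0101 q [ 0.677  0.257 -0.444  0.    -0.87  -0.714]
roll 0.01
```

Request:
{"name": "step_arm", "arguments": {"deltas": [[0.1, 0, 0, 0, 1], [0.2, 0, 0, 0, 1], [0.3, 0, 0, 0, 1], [0.4, 0, 0, 0, 1], [0.45, 0, 0, 0, 1], [0.5, 0, 0, 0, 1], [0.5, 0, 0, 0, 1], [0.5, 0, 0, 0, 1], [0.5, 0, 0, 0, 1], [0.5, 0, 0, 0, 1]]}}

```text
t: 14.17
eef_pos: [0.5154, 0.1679, 0.1156]
ee_rot: [-2.408, 1.571, 0.696]
force: [-0.3, 0.1, -1.2]
width: 0.0099
```

```bash
python3 - <<'E'
from h import *
go((.5153,.1678,.1115),-.038)
E
```

```text
t 14.1667 pos [0.5154 0.1679 0.1156] zang 177.84 shift [0.41 0.02 0.01] F [-0.3  0.1 -1.2] M [ 0.04 -0.05  0.01] w 0.0099 q [ 0.677  0.263 -0.45  -0.    -0.858 -0.714]
roll 0.01
```

Request:
{"name": "step_arm", "arguments": {"deltas": [[0.1, 0, 0, 0, 1], [0.2, 0, 0, 0, 1], [0.3, 0, 0, 0, 1], [0.4, 0, 0, 0, 1], [0.4, 0, 0, 0, 1], [0.4, 0, 0, 0, 1], [0.4, 0, 0, 0, 1], [0.4, 0, 0, 0, 1], [0.4, 0, 0, 0, 1], [0.4, 0, 0, 0, 1]]}}

```text
t: 15.0
eef_pos: [0.5154, 0.1679, 0.1116]
ee_rot: [-2.773, 1.571, 0.331]
force: [0.5, -0.4, -0.1]
width: 0.0098
```

```bash
python3 - <<'E'
from h import *
go((.5153,.1678,.1115),-.038)
f=grab_frame("side");im=f["pixels"][:,:,::-1]
cv2.imwrite("pics/side8.png",cv2.resize(im[130:190,140:220],None,fx=9,fy=9,interpolation=cv2.INTER_CUBIC))
E
```

```text
t 15.0 pos [0.5154 0.1679 0.1116] zang 177.84 shift [0.01 0.01 0.01] F [ 0.5 -0.4 -0.1] M [ 0.11 -0.09 -0.06] w 0.0098 q [ 0.677  0.268 -0.454  0.    -0.849 -0.714]
roll 0.01
```

View pics/side8.png

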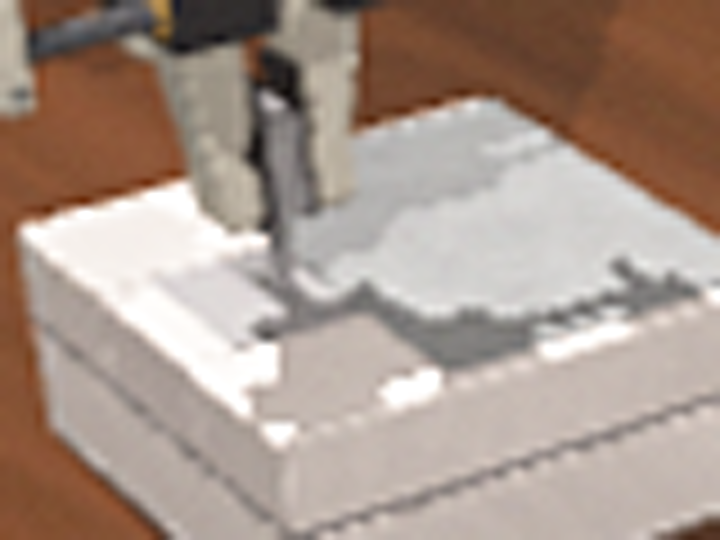

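Request:
{"name": "step_arm", "arguments": {"deltas": [[0.02, 0, 0, 5, 1], [0.05, 0, 0, 0, 1], [0.07, 0, 0, -5, 1], [0.1, 0, 0, 0, 1], [0.12, 0, 0, 5, 1], [0.15, 0, 0, 0, 1], [0.17, 0, 0, -5, 1], [0.2, 0, 0, 0, 1], [0.2, 0, 0, 5, 1], [0.2, 0, 0, 0, 1]]}}

```text
t: 15.88
eef_pos: [0.5153, 0.168, 0.1097]
ee_rot: [-1.582, 1.571, 1.513]
force: [-0.8, -0.3, -0.1]
width: 0.0097
```

```bash
python3 - <<'E'
from h import *
go((.5153,.1678,.0975),-.038)
E
```

```text
t 15.8833 pos [0.5153 0.168  0.1097] zang 177.28 shift [1.22 0.02 0.  ] F [-0.8 -0.3 -0.1] M [ 0.1   0.38 -0.01] w 0.0097 q [ 0.677  0.27  -0.457 -0.    -0.844 -0.724]
roll -0.54
```

Request:
{"name": "step_arm", "arguments": {"deltas": [[0.02, 0, 0, 5, 1], [0.05, 0, 0, 0, 1], [0.07, 0, 0, -5, 1], [0.1, 0, 0, 0, 1], [0.12, 0, 0, 5, 1], [0.15, 0, 0, 0, 1], [0.17, 0, 0, -5, 1], [0.2, 0, 0, 0, 1], [0.22, 0, 0, 5, 1], [0.25, 0, 0, 0, 1]]}}

```text
t: 16.72
eef_pos: [0.5155, 0.1682, 0.1079]
ee_rot: [-2.426, 1.57, 0.669]
force: [-3.6, 0.1, 7.5]
width: 0.0099
```

```bash
python3 - <<'E'
from h import *
go((.5153,.1678,.0975),-.038)
E
```

```text
t 16.7167 pos [0.5155 0.1682 0.1079] zang 177.3 shift [1.04 0.04 0.02] F [-3.6  0.1  7.5] M [0.06 1.36 0.  ] w 0.0099 q [ 0.677  0.272 -0.459  0.    -0.839 -0.724]
roll -0.53
```

Request:
{"name": "step_arm", "arguments": {"deltas": [[0, 0, 0.04, 5, 1], [0, 0, 0.07, 0, 1], [0, 0, 0.07, -5, 1], [0.02, 0, 0.07, 0, 1], [0.04, 0, 0.07, 5, 1], [0.06, 0, 0.07, 0, 1], [0.08, 0, 0.07, -5, 1], [0.1, 0, 0.07, 0, 1], [0.12, 0, 0.07, 5, 1], [0.14, 0, 0.07, 0, 1]]}}

```text
t: 17.55
eef_pos: [0.5153, 0.1682, 0.1065]
ee_rot: [-2.701, 1.569, 0.393]
force: [-0.5, 0.5, 4.5]
width: 0.0097
```

```bash
python3 - <<'E'
from h import *
go((.5153,.1678,.0975),-.038)
E
```

```text
t 17.55 pos [0.5153 0.1682 0.1065] zang 177.3 shift [0.9  0.04 0.  ] F [-0.5  0.5  4.5] M [ 0.24  0.49 -0.06] w 0.0097 q [ 0.677  0.273 -0.461  0.001 -0.835 -0.725]
roll -0.52
```

Request:
{"name": "step_arm", "arguments": {"deltas": [[0.02, 0, 0.03, 5, 1], [0.04, 0, 0.03, 0, 1], [0.06, 0, 0.03, -5, 1], [0.08, 0, 0.03, 0, 1], [0.1, 0, 0.03, 5, 1], [0.12, 0, 0.03, 0, 1], [0.14, 0, 0.03, -5, 1], [0.16, 0, 0.03, 0, 1], [0.18, 0, 0.03, 5, 1], [0.2, 0, 0.03, 0, 1]]}}

```text
t: 18.38
eef_pos: [0.5152, 0.1682, 0.1044]
ee_rot: [-2.767, 1.569, 0.328]
force: [-0.8, 0.0, 2.9]
width: 0.0097
```

Request:
{"name": "step_arm", "arguments": {"deltas": [[0.02, 0, 0, 5, 1], [0.04, 0, 0, 0, 1], [0.06, 0, 0, -5, 1], [0.08, 0, 0, 0, 1], [0.1, 0, 0, 5, 1], [0.12, 0, 0, 0, 1], [0.14, 0, 0, -5, 1], [0.16, 0, 0, 0, 1], [0.18, 0, 0, 5, 1], [0.2, 0, 0, 0, 1]]}}

```text
t: 19.22
eef_pos: [0.5152, 0.1685, 0.1027]
ee_rot: [-2.572, 1.569, 0.523]
force: [-0.8, 0.5, 5.7]
width: 0.0099
```

```bash
python3 - <<'E'
from h import *
go((.5153,.1678,.0975),-.038)
E
```

```text
t 19.2167 pos [0.5152 0.1685 0.1027] zang 177.31 shift [ 0.52  0.07 -0.02] F [-0.8  0.5  5.7] M [0.34 0.39 0.07] w 0.0099 q [ 0.678  0.278 -0.466  0.    -0.825 -0.725]
roll -0.51
```

Depth is about 20.8 mm; continue.

Request:
{"name": "step_arm", "arguments": {"deltas": [[0.02, 0, 0, 5, 1], [0.04, 0, 0, 0, 1], [0.06, 0, 0, -5, 1], [0.08, 0, 0, 0, 1], [0.1, 0, 0, 5, 1], [0.12, 0, 0, 0, 1], [0.14, 0, 0, -5, 1], [0.16, 0, 0, 0, 1], [0.18, 0, 0, 5, 1], [0.2, 0, 0, 0, 1]]}}

```text
t: 20.05
eef_pos: [0.5151, 0.1684, 0.1005]
ee_rot: [-2.596, 1.569, 0.498]
force: [0.6, 0.3, 4.5]
width: 0.0099
```

```bash
python3 - <<'E'
from h import *
go((.5153,.1678,.0975),-.038)
E
```

```text
t 20.05 pos [0.5151 0.1684 0.1005] zang 177.31 shift [ 0.3   0.06 -0.03] F [0.6 0.3 4.5] M [ 0.02 -0.08  0.09] w 0.0099 q [ 0.678  0.28  -0.468  0.    -0.821 -0.725]
roll -0.52
```

Request:
{"name": "step_arm", "arguments": {"deltas": [[0.02, 0, 0, 4, 1], [0.04, 0, 0, 0, 1], [0.06, 0, 0, -4, 1], [0.08, 0, 0, 0, 1], [0.1, 0, 0, 4, 1], [0.12, 0, 0, 0, 1], [0.14, 0, 0, -4, 1], [0.16, 0, 0, 0, 1], [0.18, 0, 0, 0, 1], [0.2, 0, 0, 0, 1]]}}

```text
t: 20.88
eef_pos: [0.5151, 0.1683, 0.0983]
ee_rot: [-2.664, 1.569, 0.441]
force: [0.1, 0.2, 3.9]
width: 0.0098
```

```bash
python3 - <<'E'
from h import *
go((.5153,.1678,.0975),-.038)
E
```

```text
t 20.8833 pos [0.5151 0.1683 0.0983] zang 177.92 shift [ 0.08  0.05 -0.02] F [0.1 0.2 3.9] M [ 0.14 -0.22 -0.02] w 0.0098 q [ 0.678  0.283 -0.47   0.001 -0.816 -0.715]
roll 0.09
```

Request:
{"name": "step_arm", "arguments": {"deltas": [[0.02, 0, 0, 3, 1], [0.04, 0, 0, 0, 1], [0.06, 0, 0, -3, 1], [0.08, 0, 0, 0, 1], [0.1, 0, 0, 0, 1], [0.12, 0, 0, 0, 1], [0.14, 0, 0, 0, 1], [0.14, 0, 0, 0, 1], [0.14, 0, 0, 0, 1], [0.14, 0, 0, 0, 1]]}}

```text
t: 21.72
eef_pos: [0.5151, 0.1683, 0.0973]
ee_rot: [-2.754, 1.569, 0.351]
force: [-1.2, -0.1, 8.3]
width: 0.0096
```

```bash
python3 - <<'E'
from h import *
go((.5153,.1678,.0975),-.038)
E
```

```text
t 21.7167 pos [0.5151 0.1683 0.0973] zang 177.94 shift [-0.02  0.05 -0.02] F [-1.2 -0.1  8.3] M [0.06 0.37 0.01] w 0.0096 q [ 0.678  0.284 -0.472  0.001 -0.813 -0.714]
roll 0.12
```

Request:
{"name": "step_arm", "arguments": {"deltas": [[0.03, 0, 0, 3, 1], [0.06, 0, 0, 0, 1], [0.09, 0, 0, -3, 1], [0.12, 0, 0, 0, 1], [0.12, 0, 0, 0, 1], [0.12, 0, 0, 0, 1], [0.12, 0, 0, 0, 1], [0.12, 0, 0, 0, 1], [0.12, 0, 0, 0, 1], [0.12, 0, 0, 0, 1]]}}

```text
t: 22.55
eef_pos: [0.5153, 0.1683, 0.0971]
ee_rot: [-2.805, 1.568, 0.301]
force: [-3.3, -0.3, 17.4]
width: 0.0097
```

```bash
python3 - <<'E'
from h import *
go((.5153,.1678,.0975),-.038)
f=grab_frame("side");im=f["pixels"][:,:,::-1]
cv2.imwrite("pics/side9.png",cv2.resize(im[130:190,140:220],None,fx=9,fy=9,interpolation=cv2.INTER_CUBIC))
E
```

```text
t 22.55 pos [0.5153 0.1683 0.0971] zang 177.96 shift [-0.04  0.05 -0.  ] F [-3.3 -0.3 17.4] M [-0.24  1.48  0.11] w 0.0097 q [ 0.678  0.284 -0.472  0.001 -0.812 -0.714]
roll 0.14
```

View pics/side9.png

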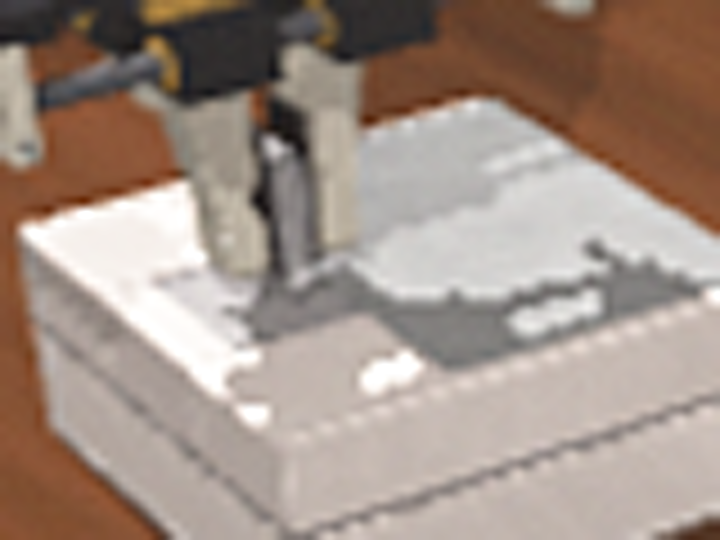

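Request:
{"name": "step_arm", "arguments": {"deltas": [[-0.03, 0, 0, 2, 1], [-0.05, 0, 0, 6, 1], [-0.06, 0, 0, 11, 1], [-0.06, 0, 0, 16, 1], [-0.06, 0, 0, 21, 1], [-0.06, 0, 0, 26, 1], [-0.06, 0, 0, 30, 1], [-0.06, 0, 0, 30, 1], [-0.06, 0, 0, 30, 1], [-0.06, 0, 0, 30, 1]]}}

```text
t: 23.43
eef_pos: [0.5145, 0.1685, 0.0971]
ee_rot: [-1.826, 1.57, 0.756]
force: [-5.6, 1.5, 15.7]
width: 0.01
```

```bash
python3 - <<'E'
from h import *
go((.5153,.1683,.0971))
E
```

```text
t 23.4333 pos [0.5145 0.1685 0.0971] zang 147.95 shift [-0.   -0.03 -0.08] F [-5.6  1.5 15.7] M [0.76 2.47 0.11] w 0.01 q [ 0.679  0.284 -0.472 -0.    -0.813 -1.238]
```

Request:
{"name": "step_arm", "arguments": {"deltas": [[0, 0.04, 0.06, 3, 1], [0, 0.04, 0.06, 9, 1], [0, 0.04, 0.06, 15, 1], [0, 0.04, 0.06, 21, 1], [0, 0.04, 0.06, 27, 1], [0, 0.04, 0.06, 33, 1], [0, 0.04, 0.06, 39, 1], [0, 0.04, 0.06, 45, 1], [0, 0.04, 0.06, 50, 1], [0, 0.04, 0.06, 50, 1]]}}

```text
t: 24.27
eef_pos: [0.514, 0.1694, 0.0972]
ee_rot: [-0.749, 1.568, 0.955]
force: [-6.8, 5.5, 15.3]
width: 0.0097
```

```bash
python3 - <<'E'
from h import *
go((.5145,.1683,.0971))
E
```

```text
t 24.2667 pos [0.514  0.1694 0.0972] zang 97.63 shift [ 0.01 -0.04 -0.12] F [-6.8  5.5 15.3] M [2.21 2.67 0.19] w 0.0097 q [ 6.800e-01  2.830e-01 -4.730e-01 -1.000e-03 -8.120e-01 -2.117e+00]
```

Request:
{"name": "step_arm", "arguments": {"deltas": [[0, 0.03, 0.03, 2, 1], [0, 0.05, 0.06, 5, 1], [0, 0.05, 0.06, 8, 1], [0, 0.05, 0.06, 11, 1], [0, 0.05, 0.06, 14, 1], [0, 0.05, 0.06, 16, 1], [0, 0.05, 0.06, 16, 1], [0, 0.05, 0.06, 16, 1], [0, 0.05, 0.06, 16, 1], [0, 0.05, 0.06, 16, 1]]}}

```text
t: 25.1
eef_pos: [0.5139, 0.17, 0.0972]
ee_rot: [-0.633, 1.567, 0.798]
force: [-4.8, 4.3, 14.0]
width: 0.0099
```

```bash
python3 - <<'E'
from h import *
go((.5145,.1683,.0971))
E
```

```text
t 25.1 pos [0.5139 0.17   0.0972] zang 81.96 shift [ 0.01 -0.09 -0.16] F [-4.8  4.3 14. ] M [2.   1.75 0.17] w 0.0099 q [ 6.810e-01  2.830e-01 -4.740e-01 -1.000e-03 -8.110e-01 -2.392e+00]
```

Request:
{"name": "step_arm", "arguments": {"deltas": [[0, 0, 0, 1, 1], [0, 0, 0, 2, 1], [0, 0, 0, 3, 1], [0, 0, 0, 3, 1], [0, 0, 0, 3, 1], [0, 0, 0, 3, 1], [0, 0, 0, 3, 1], [0, 0, 0, 3, 1], [0, 0, 0, 3, 1], [0, 0, 0, 3, 1]]}}

```text
t: 25.93
eef_pos: [0.514, 0.1702, 0.0971]
ee_rot: [-0.587, 1.567, 0.791]
force: [-4.3, 5.2, 11.4]
width: 0.01
```

```bash
python3 - <<'E'
from h import *
go((.5145,.1683,.0971))
for n in ("side","top"):
    f=grab_frame(n);im=f["pixels"][:,:,::-1]
    c=im[120:190,135:225] if n=="side" else im[160:250,120:220]
    cv2.imwrite(f"pics/{n}10.png",cv2.resize(c,None,fx=7,fy=7,interpolation=cv2.INTER_CUBIC)[:600])
go((.5145,.1683,.0971))
E
```

```text
t 25.9333 pos [0.514  0.1702 0.0971] zang 78.98 shift [ 0.   -0.09 -0.18] F [-4.3  5.2 11.4] M [2.35 1.72 0.31] w 0.01 q [ 6.820e-01  2.830e-01 -4.740e-01 -1.000e-03 -8.100e-01 -2.444e+00]
t 26.0333 pos [0.514  0.1702 0.0972] zang 78.98 shift [ 0.   -0.09 -0.17] F [-4.3  5.7 12.5] M [2.3  1.64 0.29] w 0.0098 q [ 6.820e-01  2.830e-01 -4.740e-01 -1.000e-03 -8.110e-01 -2.444e+00]
```

View pics/side10.png

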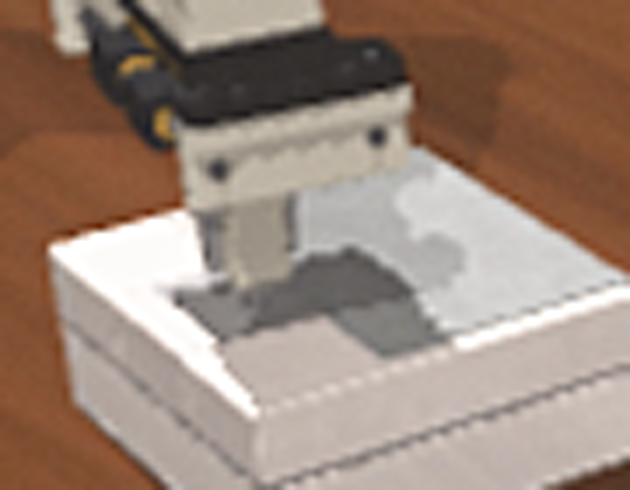

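View pics/top10.png

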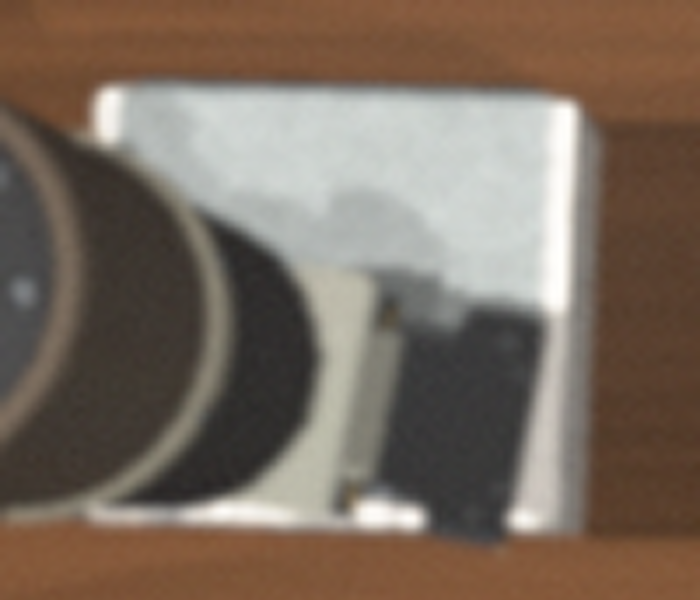

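Request:
{"name": "step_arm", "arguments": {"deltas": [[0, 0, 0, 0, 1], [0, 0, 0, 0.5, 1], [0, 0, 0, 1, 1], [0, 0, 0, 1.5, 1], [0, 0, 0, 1.5, 1], [0, 0, 0, 1.5, 1], [0, 0, 0, 1.5, 1], [0, 0, 0, 1.5, 1], [0, 0, 0, 1.5, 1], [0, 0, 0, 1.5, 1]], "squeeze": 58}}

```text
t: 26.87
eef_pos: [0.514, 0.1703, 0.0972]
ee_rot: [-0.581, 1.567, 0.772]
force: [-5.0, 5.9, 11.9]
width: 0.01
```

```bash
python3 - <<'E'
from h import *
go((.5145,.1683,.0971));f=grab_frame("side");go((.5145,.1683,.0971))
P=cloud(f);u=[np.round(P[v,c],4).tolist() for v,c in((0,0),)]
E
```

```text
t 26.8667 pos [0.514  0.1703 0.0972] zang 77.51 shift [ 0.01 -0.09 -0.18] F [-5.   5.9 11.9] M [2.39 1.71 0.52] w 0.01 q [ 0.682  0.283 -0.474 -0.    -0.81  -2.47 ]
t 26.9167 pos [0.514  0.1702 0.0972] zang 77.5 shift [ 0.01 -0.09 -0.18] F [-5.   5.2 12.2] M [2.35 1.74 0.49] w 0.0095 q [ 6.82e-01  2.83e-01 -4.74e-01 -1.00e-03 -8.10e-01 -2.47e+00]
```

```bash
python3 - <<'E'
from h import *
f=grab_frame("top");cv2.imwrite("pics/topend.png",f["pixels"][:,:,::-1])
for t in("canister","teether","sippy_lid"): print(t,[(np.round(b["extent"]).tolist(),round(b["conf"],2)) for b in boxes_of(t,"top")[:1]])
f=grab_frame("side");
for t in("canister","teether","sippy_lid","round_key"): print(t,[(np.round(b["extent"]).tolist(),round(b["conf"],2)) for b in boxes_of(t,"side")[:1]])
go((.5145,.1683,.0971))
job_done()
E
```

```text
canister [([240.0, 110.0, 263.0, 138.0], 0.83)]
teether [([226.0, 260.0, 252.0, 284.0], 0.7)]
sippy_lid [([376.0, 186.0, 400.0, 216.0], 0.85)]
canister [([292.0, 155.0, 318.0, 191.0], 0.83)]
teether [([140.0, 226.0, 174.0, 246.0], 0.91)]
sippy_lid [([335.0, 278.0, 378.0, 309.0], 0.78)]
round_key [([241.0, 188.0, 256.0, 211.0], 0.63)]
t 27.3667 pos [0.514  0.1702 0.0971] zang 77.5 shift [ 0.   -0.09 -0.18] F [-4.8  5.8 12. ] M [2.36 1.76 0.41] w 0.0098 q [ 6.82e-01  2.83e-01 -4.74e-01 -1.00e-03 -8.10e-01 -2.47e+00]
the job is handed in; nothing more can be done
```

The square-bow key is fully home in the lock, turned clockwise to the plug's stop and still gripped and held there against the return spring. I handed the job in at about 27 s.

- **Key home:** I wiggled it about 5° to and fro past the pins. At about 26 mm down it stopped: pushing 1.2 mm further moved it only 0.2 mm, and the force rose from 8 to 17 N. It is still pressed down with about 12 N.
- **Turn:** The gripper has turned about 100°, which allows for the blade's play. Over the last few degrees the twisting moment rose from 0.17 to about 0.5 N m. I read that as the plug against its stop, but I could not see the plug itself.
- **Grip:** The last reading was a 10 mm opening, which matches the bow, at 58 N.
- **Other objects:** The final pictures show the round-bow key, canister, teether and sippy lid within a few pixels of where they started. That is about the detector's own scatter.

**Imperfect checks:**
- My first grasp was about 1 to 1.5 mm off and pushed sideways on the key with about 4 N, so I opened, shifted and regripped before lifting.
- The two cameras disagreed by about 2 mm on the lock's position. I aimed between them, and the key went in without force.
- A sideways force of about 7 N remains on the tool.

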